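# Trip test of the shop counter's power box

## Task

Do the trip test of the power box on the demonstration counter. First clear the tall canister and the tall carton standing under its lever: pack them upright into the free middle of the one-row stock tray, on its floor, between the jar and the box that stay standing in it. Then press the test button until the lever drops fully, lift the lever back up until it stays up, and leave the other goods where they are.

Things in the scene. Friction and masses are not known exactly. Their poses are not given: they have to be found in the camera images.
- power_box: Grey plastic power box fixed to the counter, on either side, 170 (x) x 150 (y) x 70 mm high, origin at the centre of its underside, z up; its front faces its own -x (yaw varies). On its top a hump 50 (x) x 56 (y) mm, centred 55 mm in front of the origin, top at 104 mm, carries the lever's hinge; the test button stands behind it
- trip_lever (a joint): Lever, rad: 0 = up (leaning 0.26 back past upright, held by its weight), grows as it drops to the box's -x, tips over at 0.26, 1.9 = fully dropped (0.07 below level). Hinge axis along the box's y at box (-55, 0, 82) mm. A bail: two flat steel arms at y = +-36 mm, 7 (y) x 12 mm, joined at the end by a round bar. Cannot stay up while the button is held in
- lever_bar (a point): Centre of the lever's black round bar, diameter 14 mm, 80 mm long along the box's y, 90 mm from the hinge axis. Up it is 169 mm above the counter; dropped it is 76 mm above the counter and 145 mm in front of the box's origin, over free counter once this is cleared
- test_button (a joint): Test button, m: 0 = out, 0.008 = fully pressed; it springs back. The lever is thrown at about 0.005. Needs about 4 N
- button_top (a point): Centre of the top of the round grey test button (diameter 32 mm, in a black collar), 94 mm above the counter when out, 50 mm behind the box's origin on its centre line. Pressed straight down; turns with the box
- tray: Open wooden tray fixed to the counter, outside 84 (x) x 250 (y) x 55 mm high, walls 7 mm, floor 7 mm thick (inside 70 x 236 mm). Origin at the centre of its underside, yaw varies. Holds one row of goods along its y: the jar near its -y end and the box near its +y end, the middle free. It may be on either side of the counter
- canister: Upright plain metal canister, diameter 54 mm, 125 mm high, about 0.25 kg, origin at the centre of its underside. Stands in front of the power box, in the way of the falling lever
- carton: Upright cardboard carton with a paper band, 54 (x) x 46 (y) x 125 mm high, about 0.2 kg, origin at the centre of its underside, yaw varies. Stands beside the canister, in the way of the falling lever. Packed with its 54 mm side across the tray it leaves most room
- spice_jar: Glass jar already in the tray near its -y end, diameter 48 mm, 100 mm high, origin at the centre of its underside. Stays
- flat_box: White box already in the tray near its +y end, 58 (x) x 40 (y) x 110 mm high, origin at the centre of its underside. Stays
- pepper_mill: Turned wooden mill, diameter 56 mm, 178 mm high, between power box and tray; origin at the centre of its underside. Leave alone
- low_tin: Low steel tin, diameter 56 mm, 42 mm high, in front of the power box to one side, low enough to stay under the lever; origin at the centre of its underside. Leave alone
- mug: White mug, diameter 80 mm, 85 mm high, origin at the centre of its underside. Leave alone
- bowl: Steel bowl, diameter 130 mm, 55 mm high, origin at the centre of its underside. Leave alone
- spatula: Spatula lying on the counter nearest the robot, handle along its own -x. Leave alone

How it is judged:
On the way, in this order (a step that is already met when the one before it is completed fails the run):
1. canister and carton stand released on the tray floor (x of canister in the frame of tray between -0.035 and 0.035 m and y of canister in the frame of tray between -0.118 and 0.118 m and z of each of canister, carton in the frame of tray below 0.012 m and angle between each of canister, carton's own z axis and vertical below 0.12 rad and x of carton in the frame of tray between -0.035 and 0.035 m and y of carton in the frame of tray between -0.118 and 0.118 m and contact force between the fingers and canister below 0.1 N and contact force between the fingers and carton below 0.1 N), for 0.2 s.
2. the test button is pressed in (value of joint test_button above 0.004 m).
3. the lever has dropped fully (value of joint trip_lever above 1.8 rad), for 0.2 s.
At the end, for the whole second after the job is handed in: Lever up (within 0.08 rad of its stop), button out (under 2 mm); canister, carton, jar and white box at rest upright (0.12 rad) on the tray floor (under 12 mm above the tray's underside, within 35 mm across and 118 mm along of its centre) (value of joint trip_lever below 0.08 rad and value of joint test_button below 0.002 m and x of canister in the frame of tray between -0.035 and 0.035 m and y of canister in the frame of tray between -0.118 and 0.118 m and z of each of canister, carton, spice_jar, flat_box in the frame of tray below 0.012 m and angle between each of canister, carton, spice_jar, flat_box's own z axis and vertical below 0.12 rad and x of carton in the frame of tray between -0.035 and 0.035 m and y of carton in the frame of tray between -0.118 and 0.118 m and x of spice_jar in the frame of tray between -0.035 and 0.035 m and y of spice_jar in the frame of tray between -0.118 and 0.118 m and x of flat_box in the frame of tray between -0.035 and 0.035 m and y of flat_box in the frame of tray between -0.118 and 0.118 m and linear speed of each of canister, carton below 0.02 m/s); the robot touches nothing.
It fails at once if another of the goods is shoved more than 30 mm or tipped over (distance of any of pepper_mill, low_tin, mug, bowl, spatula from where it was at the start of the episode above 0.03 m or angle between any of pepper_mill, low_tin, mug, bowl, spatula, spice_jar, flat_box's own z axis and vertical above 0.4 rad).
It fails at once if the canister or the carton is tipped over (angle between any of canister, carton's own z axis and vertical above 0.6 rad).
It also fails if it takes over 72 s, if anything falls off the work surface, if the arm or the gripper's body presses on something with over 40 N, if the wrist force passes 120 N, or if a joint passes its speed limit or range.

## Robot

A 6-joint arm with a two-finger parallel gripper is mounted at the origin on the work surface. World frame = base frame: x ahead of the robot, y to its left, z up, the work surface at z = 0. Lengths are in m, angles in rad, forces in N, time in s.
With the tool pointing down it reaches from about 0.15 to 0.775 m from the base axis. Payload 6.1 kg.
Tool frame: the origin (TCP) lies on the mounting face of the last link; the fingertips stand 173 mm ahead of it and the grasp point (between the pads) lies 155 mm ahead of it; z points along the fingers, y is the line along which they close (so a half turn about z gives the same grasp; the last joint's range is limited). The gripper opens to 85 mm and grips with 20 to 120 N. Pads are 22 mm wide; open, the fingers measure 114 mm over their backs; the gripper's body (76 mm by 85 mm) begins 54 mm behind the grasp point. The pads swing forward as they close: fully open they stand 13 mm farther back than shut.
Start: joints at [1.21, 0.126, -0.04, 1.405, 0, 1.571], TCP at [0.185, 0.491, 0.405] pointing down, gripper open.
Joint ranges: [-2.72, 2.72], [-0.95, 1.95], [-1.27, 1.35], [-1.78, 2.02], [-1.46, 1.47], [-3.14, 3.14]. Speed limits (rad/s): [2.39, 2.39, 3.01, 3.14, 3.14, 3.14].

## Interface

Orientations are given as a unit quaternion [w, x, y, z].
In Python, from bench import robot gives the robot as it stands.
- The arm moves only by the tool arm_command, never from a script. Its argument "plan" is a list of rows, each an object of numbers: "x", "y", "z": the shift along the world's x, y, z in units of 60 mm (1.0 is 60 mm); "rx", "ry", "rz": the turn, a rotation vector about the world's x, y, z in units of 6 degrees (1.0 is 6 degrees); "claw": the closure, from 0 (fully open) to 1 (shut). A call has 1 to 12 rows; each row is the pose to reach, as a shift and turn from the pose commanded when the call began; what a row does not reach only later rows make up. A row lasts 1/8 s, in which the tool goes at most 62.5 mm and 10.7 degrees, less where a joint would pass 70% of its speed; a pose out of reach is approached as far as the arm can. A call with a gripper value outside its range is refused whole. The fingers move at their own pace and stop on an object; "newtons" is the grip in N (left out, the last holds). Time passes only in rows, so rows that repeat a pose let the fingers close. It gives the time, the measured TCP pose, the force, the opening and the grip force at its end, in the units of the state.
- robot.state(): the state, without advancing time (a new reading comes with each control period).
- robot.read_camera(name): name is "scene" or "top"; returns a dict with "color" (384x512x3 uint8, red, green, blue), "z_map" (384x512 float32, m along the optical axis (not along the pixel's ray), 0 where there is no reading), "K" (3x3 intrinsics, pixels), "world_from_camera" (4x4, takes a point from camera to world coordinates). Camera axes: x right, y down, z forward; pixel columns grow to the right and rows downward; lengths in m; the calibration is good to about 2 mm. A picture is of the moment at which its call begins.
- robot.job_done(): hands the job in; it is judged then, once.
Trained networks look in a picture, given as the dict that the camera call returned (one of the last four; its "shot" number tells which), for a name from the list of things; names that differ only in an ending like _2 or _b are one class to them, and where a whole thing is asked for, a point or a joint stands for the part that bears it (a point fixed in the world has none). Each returns a list of dicts, best first, with "score" (0 to 1); they miss things now and then, are a little off and sometimes report something else, mostly with a low value. They report only what shows in the picture. A call takes as long as a camera call.
- robot.boxes_of(name, picture): "extent" ([left, top, right, bottom] in pixels, round what is visible of it).
- robot.regions_of(name, picture): "mask" (384x512 bool, what is visible of it) and "extent" ([left, top, right, bottom] in pixels, round what is visible of it).
The state is a dict: "time_s": time; "q": joint angles; "qvel": joint speeds; "effort": joint torques, N m; "eef_pos": TCP position; "ee_rot": TCP orientation; "contact_force": force on the tool from outside, world axes, zero at the start; "ft_torque": the same for the moment, N m; "gripper_width": finger opening in m; "finger_force": force on a finger pad.
Only numpy, scipy, OpenCV 4.12 (cv2) and the standard library are available. Lean on these libraries where they do the work, as an engineer would, in place of code of your own. Each camera call takes 0.05 s, during which the arm holds its last target. There are 200 camera calls.

## Working session

There is one attempt and no reset: what is moved stays moved. The work goes in short steps, Python scripts to look and compute and a tool call to move; the robot and the scene stay as the last step left them, time stands still between calls to the robot, and variables do not carry over. Pictures are saved under pics/ and viewed, at most 10 in all, crops included, and the job is handed in when it is done.

Besides the shell and the picture viewer there is one more tool, called as name([rows], argument=value, ...), one row to a line, values as JSON. arm_command: Moves the arm, as the interface text tells. Its arguments: {"type":"object","properties":{"plan":{"type":"array","items":{"type":"object","properties":{"x":{"type":"number"},"y":{"type":"number"},"z":{"type":"number"},"rx":{"type":"number"},"ry":{"type":"number"},"rz":{"type":"number"},"claw":{"type":"number"}}}},"newtons":{"type":"number"}},"required":["plan"]}

```bash
mkdir -p pics; cat > h.py <<'E'
from bench import robot
import numpy as np, cv2
def pts(p, mask=None):
    z=p["z_map"]; K=p["K"]; v,u=np.indices(z.shape)
    P=np.stack([(u-K[0,2])/K[0,0]*z,(v-K[1,2])/K[1,1]*z,z,np.ones_like(z)],-1)
    W=(P@p["world_from_camera"].T)[...,:3]
    m=(z>0) if mask is None else (mask&(z>0))
    return W[m]
def rect(P):
    (c,s,a)=cv2.minAreaRect(P[:,:2].astype(np.float32)*1000); return np.round(c,1),np.round(s,1),round(a,1)
E
python3 - <<'E'
from h import *
ps={}
for c in("scene","top"):
    p=robot.read_camera(c); ps[c]=p
    cv2.imwrite(f"pics/{c}0.png",p["color"][...,::-1])
for c,p in ps.items():
  print(c,np.round(p["world_from_camera"][:3,3],2))
  for n in "power_box lever_bar button_top tray canister carton spice_jar flat_box pepper_mill low_tin mug bowl spatula".split():
    r=robot.regions_of(n,p)[:2]
    for d in r:
        W=pts(p,d["mask"])
        if len(W)<10: continue
        zt=np.percentile(W[:,2],97); T=W[W[:,2]>zt-.012]
        print(n,round(d["score"],2),np.round(d["extent"]),"n",len(W),"ztop",round(zt,3),"top",*rect(T),"all",*rect(W))
print(robot.state())
E
```

```text
scene [1.25 0.49 0.83]
power_box 0.76 [156. 152. 225. 228.] n 3023 ztop 0.166 top [ 527.4 -234.1] [15.5 78.5] 14.8 all [ 488.2 -279.3] [349.6 217.7] 19.6
lever_bar 0.76 [182. 153. 212. 183.] n 215 ztop 0.175 top [ 528.4 -232.8] [12.9 76.6] 14.8 all [ 465.3 -245.9] [144.1  81.2] 9.7
button_top 0.61 [176. 191. 188. 199.] n 81 ztop 0.095 top [ 607.1 -215.3] [29.4 27.8] 71.6 all [ 607.1 -215.3] [29.4 27.8] 71.6
tray 0.9 [253. 245. 354. 306.] n 3034 ztop 0.055 top [618.3 212.3] [ 89.  250.5] 12.8 all [595.3 196.4] [142.3 272. ] 12.2
tray 0.32 [161. 153. 227. 228.] n 3027 ztop 0.167 top [ 527.8 -235.7] [15.5 81.7] 14.8 all [ 488.6 -282.6] [362.6 219.8] 23.8
canister 0.65 [215. 152. 233. 189.] n 433 ztop 0.125 top [ 413.9 -214.1] [48.2 50.3] 54.2 all [ 375.8 -276.5] [199.   52.6] 59.2
canister 0.62 [164. 133. 194. 162.] n 640 ztop 0.054 top [ 409.  -392.6] [334.8 126. ] 63.3 all [ 416. -441.] [413.1 134.5] 42.8
carton 0.7 [190. 146. 211. 165.] n 254 ztop 0.125 top [ 430.8 -303.9] [53.4 47. ] 13.8 all [ 432.2 -304.3] [56.  48.5] 13.8
spice_jar 0.56 [264. 237. 284. 270.] n 487 ztop 0.107 top 
[... 3092 characters left out ...]
13.4
{'time_s': 1.4, 'q': array([ 1.21000710e+00,  1.25783232e-01, -3.96356685e-02,  1.40545244e+00,
        3.11900970e-05,  1.57080549e+00]), 'qvel': array([-0.00053517,  0.00176915,  0.0004519 , -0.00032913,  0.00087961,
        0.00100565]), 'effort': array([ 1.18066560e-03, -4.35709727e+01,  3.53085279e+01,  1.42569002e-03,
        5.57708665e-05,  2.22480935e-05]), 'eef_pos': array([0.18531284, 0.49116051, 0.40468698]), 'ee_rot': array([-2.20712728e-05,  1.79422308e-01,  9.83772145e-01, -3.41005467e-05]), 'contact_force': array([-0.54325972, -0.33463311, -0.42925641]), 'ft_torque': array([-0.03639304, -0.01924183,  0.00016045]), 'finger_force': 0.0, 'gripper_width': 0.0857585112507817}
```

```bash
python3 -c "
import cv2,numpy as np
a=cv2.imread('pics/scene0.png');b=cv2.imread('pics/top0.png')
cv2.imwrite('pics/both0.png',cv2.resize(np.vstack([a,b]),(800,1200))[:600]);cv2.imwrite('pics/b0.png',cv2.resize(b,(800,600)))"
```

```text
(no output)
```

View pics/both0.png

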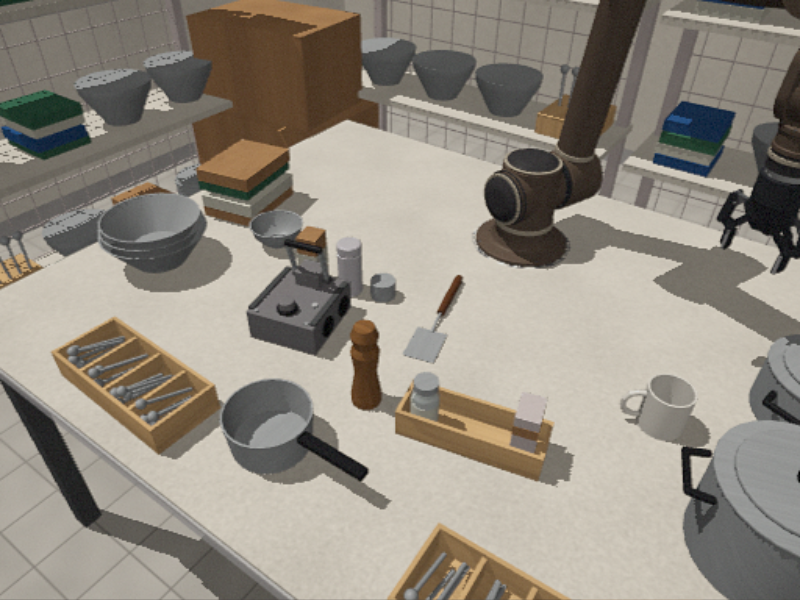

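View pics/b0.png

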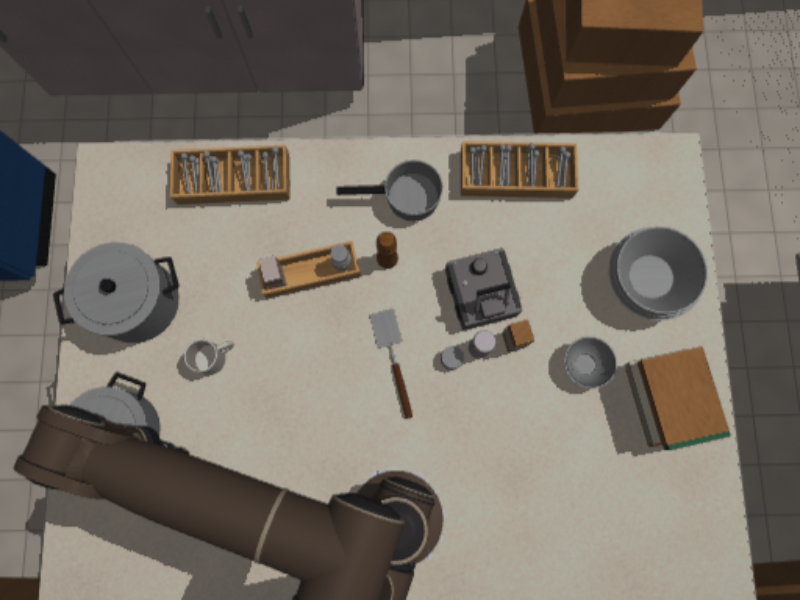

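Both views agree on the layout. The power box is at about (558, -227) with yaw about 14°, and the canister, carton and tin stand in front of it. The tray is at (618, 212) with yaw about 12.7°, and its middle is free. First I'll go above the canister.

arm_command([
  {"x":3.81,"y":-11.77,"z":0,"rz":-9.3,"claw":0.18},
  {"x":3.81,"y":-11.77,"z":0,"rz":-9.3,"claw":0.18},
  {"x":3.81,"y":-11.77,"z":0,"rz":-9.3,"claw":0.18},
  {"x":3.81,"y":-11.77,"z":0,"rz":-9.3,"claw":0.18},
  {"x":3.81,"y":-11.77,"z":0,"rz":-9.3,"claw":0.18},
  {"x":3.81,"y":-11.77,"z":0,"rz":-9.3,"claw":0.18},
  {"x":3.81,"y":-11.77,"z":0,"rz":-9.3,"claw":0.18},
  {"x":3.81,"y":-11.77,"z":0,"rz":-9.3,"claw":0.18},
  {"x":3.81,"y":-11.77,"z":0,"rz":-9.3,"claw":0.18},
  {"x":3.81,"y":-11.77,"z":0,"rz":-9.3,"claw":0.18},
  {"x":3.81,"y":-11.77,"z":0,"rz":-9.3,"claw":0.18},
  {"x":3.81,"y":-11.77,"z":0,"rz":-9.3,"claw":0.18},
])

```text
$.plan[0]: bad value
```

arm_command([
  {"x":0.3,"y":-1,"z":0,"rz":-0.8,"claw":0.18},
  {"x":0.6,"y":-2,"z":0,"rz":-1.6,"claw":0.18},
  {"x":1,"y":-3,"z":0,"rz":-2.4,"claw":0.18},
  {"x":1.3,"y":-4,"z":0,"rz":-3.2,"claw":0.18},
  {"x":1.6,"y":-5,"z":0,"rz":-4,"claw":0.18},
  {"x":2,"y":-6,"z":0,"rz":-4.8,"claw":0.18},
  {"x":2.3,"y":-7,"z":0,"rz":-5.6,"claw":0.18},
  {"x":2.6,"y":-8,"z":0,"rz":-6.4,"claw":0.18},
  {"x":3,"y":-9,"z":0,"rz":-7.2,"claw":0.18},
  {"x":3.3,"y":-10,"z":0,"rz":-8,"claw":0.18},
  {"x":3.6,"y":-11,"z":0,"rz":-8.8,"claw":0.18},
  {"x":3.81,"y":-11.77,"z":0,"rz":-9.3,"claw":0.18},
])

```text
$.plan[0]: bad value
```

arm_command([
  {"x":0.3,"y":-1.0,"z":0.0,"rx":0.0,"ry":0.0,"rz":-0.8,"claw":0.18},
], newtons=40)

```text
time_s: 1.52
eef_pos: [0.2033, 0.4331, 0.4035]
ee_rot: [-0.0, 0.22, 0.976, -0.0]
contact_force: [1.4, -0.6, 0.9]
gripper_width: 0.0705
finger_force: 0.0
```

arm_command([
  {"x":3.5,"y":-10.77,"z":0,"rx":0,"ry":0,"rz":-8.5,"claw":0.18},
  {"x":3.5,"y":-10.77,"z":0,"rx":0,"ry":0,"rz":-8.5,"claw":0.18},
  {"x":3.5,"y":-10.77,"z":0,"rx":0,"ry":0,"rz":-8.5,"claw":0.18},
  {"x":3.5,"y":-10.77,"z":0,"rx":0,"ry":0,"rz":-8.5,"claw":0.18},
  {"x":3.5,"y":-10.77,"z":0,"rx":0,"ry":0,"rz":-8.5,"claw":0.18},
  {"x":3.5,"y":-10.77,"z":0,"rx":0,"ry":0,"rz":-8.5,"claw":0.18},
  {"x":3.5,"y":-10.77,"z":0,"rx":0,"ry":0,"rz":-8.5,"claw":0.18},
  {"x":3.5,"y":-10.77,"z":0,"rx":0,"ry":0,"rz":-8.5,"claw":0.18},
  {"x":3.5,"y":-10.77,"z":0,"rx":0,"ry":0,"rz":-8.5,"claw":0.18},
  {"x":3.5,"y":-10.77,"z":0,"rx":0,"ry":0,"rz":-8.5,"claw":0.18},
  {"x":3.5,"y":-10.77,"z":0,"rx":0,"ry":0,"rz":-8.5,"claw":0.18},
  {"x":3.5,"y":-10.77,"z":0,"rx":0,"ry":0,"rz":-8.5,"claw":0.18},
])

```text
time_s: 3.02
eef_pos: [0.414, -0.218, 0.4038]
ee_rot: [-0.0, 0.621, 0.784, -0.0]
contact_force: [-0.1, 0.5, 0.2]
gripper_width: 0.0702
finger_force: 0.0
```

arm_command([
  {"x":0,"y":0,"z":-0.8,"rx":0,"ry":0,"rz":0,"claw":0.18},
  {"x":0,"y":0,"z":-1.6,"rx":0,"ry":0,"rz":0,"claw":0.18},
  {"x":0,"y":0,"z":-2.1,"rx":0,"ry":0,"rz":0,"claw":0.18},
  {"x":0,"y":0,"z":-2.4,"rx":0,"ry":0,"rz":0,"claw":0.18},
  {"x":0,"y":0,"z":-2.5,"rx":0,"ry":0,"rz":0,"claw":0.18},
  {"x":0,"y":0,"z":-2.5,"rx":0,"ry":0,"rz":0,"claw":0.18},
  {"x":0,"y":0,"z":-2.5,"rx":0,"ry":0,"rz":0,"claw":0.6},
  {"x":0,"y":0,"z":-2.5,"rx":0,"ry":0,"rz":0,"claw":0.6},
  {"x":0,"y":0,"z":-2.5,"rx":0,"ry":0,"rz":0,"claw":0.6},
  {"x":0,"y":0,"z":-2.5,"rx":0,"ry":0,"rz":0,"claw":0.6},
])

```text
time_s: 4.28
eef_pos: [0.4134, -0.2151, 0.256]
ee_rot: [0.001, 0.619, 0.785, -0.0]
contact_force: [-2.9, -0.2, 7.2]
gripper_width: 0.0535
finger_force: 41.5
```

arm_command([
  {"x":0,"y":0,"z":0.5,"rx":0,"ry":0,"rz":0,"claw":0.6},
  {"x":0,"y":0,"z":1.2,"rx":0,"ry":0,"rz":0,"claw":0.6},
  {"x":0,"y":0.2,"z":2,"rx":0,"ry":0,"rz":0,"claw":0.6},
  {"x":0.3,"y":0.8,"z":2.5,"rx":0,"ry":0,"rz":0,"claw":0.6},
  {"x":0.6,"y":1.5,"z":2.5,"rx":0,"ry":0,"rz":0,"claw":0.6},
  {"x":1.0,"y":2.3,"z":2.5,"rx":0,"ry":0,"rz":0,"claw":0.6},
  {"x":1.4,"y":3.1,"z":2.5,"rx":0,"ry":0,"rz":0,"claw":0.6},
  {"x":1.8,"y":3.9,"z":2.5,"rx":0,"ry":0,"rz":0,"claw":0.6},
  {"x":2.3,"y":4.7,"z":2.5,"rx":0,"ry":0,"rz":0,"claw":0.6},
  {"x":2.8,"y":5.5,"z":2.5,"rx":0,"ry":0,"rz":0,"claw":0.6},
  {"x":3.3,"y":6.2,"z":2.5,"rx":0,"ry":0,"rz":0,"claw":0.6},
  {"x":3.51,"y":6.71,"z":2.5,"rx":0,"ry":0,"rz":0,"claw":0.6},
])

```text
time_s: 5.78
eef_pos: [0.6251, 0.1899, 0.4035]
ee_rot: [-0.0, 0.619, 0.786, -0.0]
contact_force: [-0.1, -0.8, -2.4]
gripper_width: 0.0534
finger_force: 43.5
```

arm_command([
  {"x":0,"y":0,"z":0,"rx":0,"ry":0,"rz":0,"claw":0.6},
  {"x":0,"y":0,"z":0,"rx":0,"ry":0,"rz":0,"claw":0.6},
  {"x":0,"y":0,"z":0,"rx":0,"ry":0,"rz":0,"claw":0.6},
])

```text
time_s: 6.15
eef_pos: [0.6236, 0.1868, 0.405]
ee_rot: [0.0, 0.619, 0.785, 0.0]
contact_force: [0.5, 0.6, -2.8]
gripper_width: 0.0531
finger_force: 43.4
```

```bash
cat > look.py <<'E'
from h import *
import sys
p=robot.read_camera("scene"); cv2.imwrite(f"pics/{sys.argv[1]}.png",cv2.resize(p["color"][130:330,130:400,::-1],(800,592)))
ex=np.array([np.cos(.2217),np.sin(.2217)]);ey=np.array([-ex[1],ex[0]])
for n in sys.argv[2:]:
    for d in robot.regions_of(n,p)[:1]:
        W=pts(p,d["mask"]); zt=np.percentile(W[:,2],97); T=W[abs(W[:,2]-zt)<.012]; c=rect(T)
        r=c[0]-[618.5,212]; print(n,round(d["score"],2),round(zt,3),*c,"tray xy",np.round([r@ex,r@ey],1))
print({k:np.round(v,3) for k,v in robot.state().items() if k in("time_s","eef_pos","ee_rot","contact_force")})
E
python3 look.py a canister spice_jar flat_box tray carton
```

```text
canister 0.79 0.273 [631.9 205.6] [12.6 42.5] 87.9 tray xy [11.7 -9.2]
spice_jar 0.56 0.107 [640.3 131.6] [40.2 38.9] 10.2 tray xy [  3.6 -83.2]
flat_box 0.84 0.118 [599.2 297.4] [63.4 40. ] 14.4 tray xy [-0.  87.6]
tray 0.37 0.175 [653.9  12.8] [40.2 38.6] 82.5 tray xy [  -9.3 -202.1]
carton 0.58 0.125 [ 430.9 -304.6] [56.5 48. ] 15.3 tray xy [-296.6 -462.7]
{'time_s': np.float64(6.45), 'eef_pos': array([0.624, 0.187, 0.405]), 'ee_rot': array([0.   , 0.619, 0.785, 0.   ]), 'contact_force': array([-0.589, -0.928, -2.535])}
```

View pics/a.png

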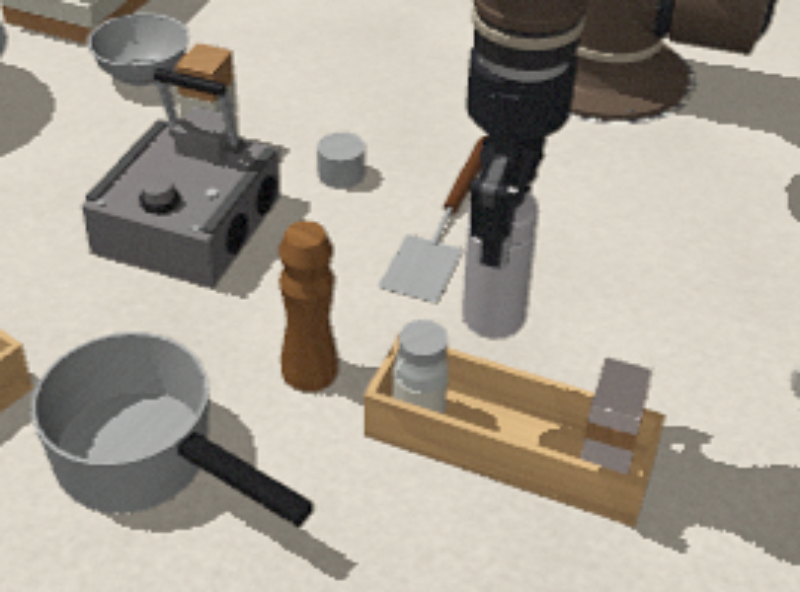

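arm_command([
  {"x":0,"y":0,"z":-0.5,"rx":0,"ry":0,"rz":0,"claw":0.6},
  {"x":0,"y":0,"z":-1.0,"rx":0,"ry":0,"rz":0,"claw":0.6},
  {"x":0,"y":0,"z":-1.5,"rx":0,"ry":0,"rz":0,"claw":0.6},
  {"x":0,"y":0,"z":-1.9,"rx":0,"ry":0,"rz":0,"claw":0.6},
  {"x":0,"y":0,"z":-2.15,"rx":0,"ry":0,"rz":0,"claw":0.6},
  {"x":0,"y":0,"z":-2.28,"rx":0,"ry":0,"rz":0,"claw":0.6},
  {"x":0,"y":0,"z":-2.34,"rx":0,"ry":0,"rz":0,"claw":0.6},
  {"x":0,"y":0,"z":-2.37,"rx":0,"ry":0,"rz":0,"claw":0.6},
  {"x":0,"y":0,"z":-2.37,"rx":0,"ry":0,"rz":0,"claw":0.6},
  {"x":0,"y":0,"z":-2.37,"rx":0,"ry":0,"rz":0,"claw":0.6},
])

```text
time_s: 7.7
eef_pos: [0.6241, 0.1878, 0.2632]
ee_rot: [0.0, 0.619, 0.785, 0.001]
contact_force: [0.2, 0.2, -1.6]
gripper_width: 0.0535
finger_force: 43.4
```

arm_command([
  {"x":0,"y":0,"z":-0.03,"rx":0,"ry":0,"rz":0,"claw":0.6},
  {"x":0,"y":0,"z":-0.03,"rx":0,"ry":0,"rz":0,"claw":0.6},
  {"x":0,"y":0,"z":-0.03,"rx":0,"ry":0,"rz":0,"claw":0.25},
  {"x":0,"y":0,"z":-0.03,"rx":0,"ry":0,"rz":0,"claw":0.18},
  {"x":0,"y":0,"z":-0.03,"rx":0,"ry":0,"rz":0,"claw":0.18},
  {"x":0,"y":0,"z":0.5,"rx":0,"ry":0,"rz":0,"claw":0.18},
  {"x":0,"y":0,"z":1.4,"rx":0,"ry":0,"rz":0,"claw":0.18},
  {"x":0,"y":0,"z":2.37,"rx":0,"ry":0,"rz":0,"claw":0.18},
  {"x":0,"y":0,"z":2.37,"rx":0,"ry":0,"rz":0,"claw":0.18},
])

```text
time_s: 8.82
eef_pos: [0.6244, 0.1878, 0.4106]
ee_rot: [0.003, 0.619, 0.785, 0.004]
contact_force: [1.2, 0.6, -0.1]
gripper_width: 0.0698
finger_force: 0.0
```

```bash
python3 look.py b canister spice_jar flat_box carton
```

```text
canister 0.73 0.132 [622.8 187. ] [53.1 50.2] 32.0 tray xy [ -1.3 -25.3]
spice_jar 0.95 0.107 [639.3 128.9] [43.1 38.8] 33.1 tray xy [  2.  -85.6]
flat_box 0.83 0.117 [600.9 297.8] [60.6 40. ] 14.5 tray xy [ 1.7 87.6]
carton 0.66 0.165 [ 522.  -219.5] [13.2 47.3] 21.8 tray xy [-189.  -399.7]
{'time_s': np.float64(9.075), 'eef_pos': array([0.624, 0.188, 0.403]), 'ee_rot': array([-0.001,  0.619,  0.785, -0.001]), 'contact_force': array([-0.554, -0.028,  0.435])}
```

arm_command([
  {"x":-0.3,"y":-0.8,"z":0,"rx":0,"ry":0,"rz":0,"claw":0.18},
  {"x":-0.7,"y":-1.7,"z":0,"rx":0,"ry":0,"rz":0,"claw":0.18},
  {"x":-1.1,"y":-2.6,"z":0,"rx":0,"ry":0,"rz":0,"claw":0.18},
  {"x":-1.5,"y":-3.5,"z":0,"rx":0,"ry":0,"rz":0,"claw":0.18},
  {"x":-1.9,"y":-4.4,"z":0,"rx":0,"ry":0,"rz":0,"claw":0.18},
  {"x":-2.2,"y":-5.3,"z":0,"rx":0,"ry":0,"rz":0,"claw":0.18},
  {"x":-2.5,"y":-6.2,"z":0,"rx":0,"ry":0,"rz":0.2,"claw":0.18},
  {"x":-2.8,"y":-7.1,"z":0,"rx":0,"ry":0,"rz":0.2,"claw":0.18},
  {"x":-3.1,"y":-7.8,"z":0,"rx":0,"ry":0,"rz":0.2,"claw":0.18},
  {"x":-3.225,"y":-8.21,"z":0,"rx":0,"ry":0,"rz":0.2,"claw":0.18},
  {"x":-3.225,"y":-8.21,"z":-0.3,"rx":0,"ry":0,"rz":0.2,"claw":0.18},
  {"x":-3.225,"y":-8.21,"z":-0.8,"rx":0,"ry":0,"rz":0.2,"claw":0.18},
])

```text
time_s: 10.58
eef_pos: [0.43, -0.3055, 0.3555]
ee_rot: [-0.0, 0.611, 0.791, 0.0]
contact_force: [-0.0, 0.6, -0.6]
gripper_width: 0.0701
finger_force: 0.0
```

arm_command([
  {"x":0,"y":0,"z":-0.6,"rx":0,"ry":0,"rz":0,"claw":0.18},
  {"x":0,"y":0,"z":-1.2,"rx":0,"ry":0,"rz":0,"claw":0.18},
  {"x":0,"y":0,"z":-1.6,"rx":0,"ry":0,"rz":0,"claw":0.18},
  {"x":0,"y":0,"z":-1.7,"rx":0,"ry":0,"rz":0,"claw":0.18},
  {"x":0,"y":0,"z":-1.7,"rx":0,"ry":0,"rz":0,"claw":0.18},
  {"x":0,"y":0,"z":-1.7,"rx":0,"ry":0,"rz":0,"claw":0.6},
  {"x":0,"y":0,"z":-1.7,"rx":0,"ry":0,"rz":0,"claw":0.6},
  {"x":0,"y":0,"z":-1.7,"rx":0,"ry":0,"rz":0,"claw":0.6},
  {"x":0,"y":0,"z":-1.7,"rx":0,"ry":0,"rz":0,"claw":0.6},
])

```text
time_s: 11.7
eef_pos: [0.4306, -0.3051, 0.2558]
ee_rot: [0.001, 0.611, 0.792, -0.0]
contact_force: [-1.6, 0.1, 6.0]
gripper_width: 0.0535
finger_force: 42.8
```

arm_command([
  {"x":0,"y":0,"z":0.5,"rx":0,"ry":0,"rz":0,"claw":0.6},
  {"x":0,"y":0,"z":1.2,"rx":0,"ry":0,"rz":0,"claw":0.6},
  {"x":0,"y":0.2,"z":2,"rx":0,"ry":0,"rz":0,"claw":0.6},
  {"x":0,"y":0.9,"z":2.5,"rx":0,"ry":0,"rz":0,"claw":0.6},
  {"x":0,"y":1.7,"z":2.5,"rx":0,"ry":0,"rz":0,"claw":0.6},
  {"x":0,"y":2.6,"z":2.5,"rx":0,"ry":0,"rz":0,"claw":0.6},
  {"x":0.1,"y":3.4,"z":2.5,"rx":0,"ry":0,"rz":0,"claw":0.6},
  {"x":0.4,"y":4.2,"z":2.5,"rx":0,"ry":0,"rz":0,"claw":0.6},
  {"x":0.8,"y":5,"z":2.5,"rx":0,"ry":0,"rz":-0.2,"claw":0.6},
  {"x":1.2,"y":5.8,"z":2.5,"rx":0,"ry":0,"rz":-0.4,"claw":0.6},
  {"x":1.6,"y":6.6,"z":2.5,"rx":0,"ry":0,"rz":-0.4,"claw":0.6},
  {"x":2.0,"y":7.4,"z":2.5,"rx":0,"ry":0,"rz":-0.4,"claw":0.6},
])

```text
time_s: 13.2
eef_pos: [0.5508, 0.1409, 0.4042]
ee_rot: [-0.0, 0.627, 0.779, -0.0]
contact_force: [-0.0, -0.9, -2.9]
gripper_width: 0.0535
finger_force: 42.9
```

arm_command([
  {"x":0.4,"y":0.7,"z":0,"rx":0,"ry":0,"rz":0,"claw":0.6},
  {"x":0.8,"y":1.4,"z":0,"rx":0,"ry":0,"rz":0,"claw":0.6},
  {"x":1.01,"y":1.78,"z":0,"rx":0,"ry":0,"rz":0,"claw":0.6},
  {"x":1.01,"y":1.78,"z":0,"rx":0,"ry":0,"rz":0,"claw":0.6},
  {"x":1.01,"y":1.78,"z":0,"rx":0,"ry":0,"rz":0,"claw":0.6},
])

```text
time_s: 13.82
eef_pos: [0.6108, 0.2456, 0.4041]
ee_rot: [-0.0, 0.627, 0.779, -0.001]
contact_force: [0.1, -1.2, -2.5]
gripper_width: 0.0538
finger_force: 43.6
```

```bash
python3 look.py c canister spice_jar flat_box carton
```

```text
canister 0.81 0.132 [624.1 187.8] [50.3 50.2] 31.9 tray xy [  0.1 -24.8]
spice_jar 0.87 0.107 [640.1 129. ] [43.6 39.6] 42.8 tray xy [  2.8 -85.7]
flat_box 0.91 0.117 [599.7 298.3] [61.7 37.5] 14.5 tray xy [ 0.6 88.3]
carton 0.91 0.272 [612.  244.2] [54.1 46.1] 11.8 tray xy [ 0.7 32.8]
{'time_s': np.float64(14.075), 'eef_pos': array([0.611, 0.245, 0.405]), 'ee_rot': array([0.   , 0.627, 0.779, 0.   ]), 'contact_force': array([-0.406, -0.896, -2.779])}
```

View pics/c.png

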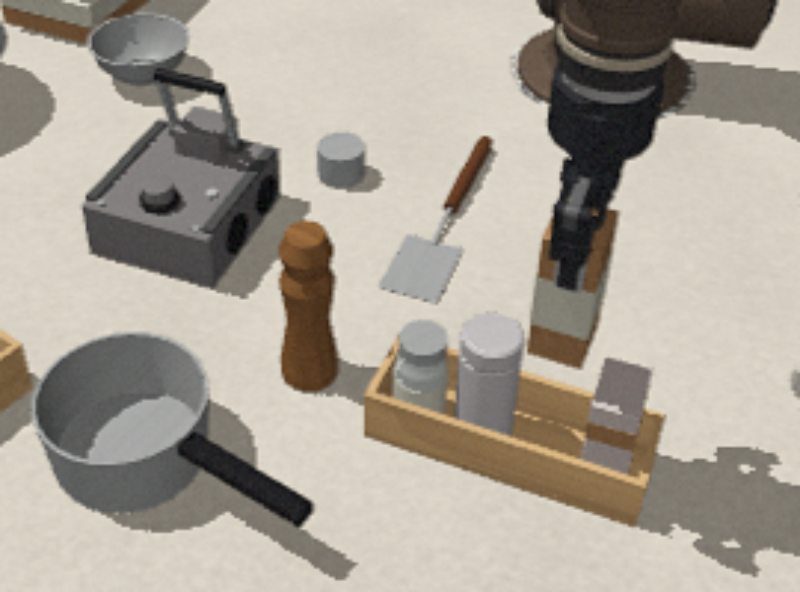

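arm_command([
  {"x":0,"y":0.04,"z":-0.5,"rx":0,"ry":0,"rz":0,"claw":0.6},
  {"x":0,"y":0.04,"z":-1.0,"rx":0,"ry":0,"rz":0,"claw":0.6},
  {"x":0,"y":0.04,"z":-1.5,"rx":0,"ry":0,"rz":0,"claw":0.6},
  {"x":0,"y":0.04,"z":-1.9,"rx":0,"ry":0,"rz":0,"claw":0.6},
  {"x":0,"y":0.04,"z":-2.15,"rx":0,"ry":0,"rz":0,"claw":0.6},
  {"x":0,"y":0.04,"z":-2.28,"rx":0,"ry":0,"rz":0,"claw":0.6},
  {"x":0,"y":0.04,"z":-2.34,"rx":0,"ry":0,"rz":0,"claw":0.6},
  {"x":0,"y":0.04,"z":-2.37,"rx":0,"ry":0,"rz":0,"claw":0.6},
  {"x":0,"y":0.04,"z":-2.4,"rx":0,"ry":0,"rz":0,"claw":0.6},
  {"x":0,"y":0.04,"z":-2.4,"rx":0,"ry":0,"rz":0,"claw":0.6},
])

```text
time_s: 15.32
eef_pos: [0.611, 0.2484, 0.2628]
ee_rot: [0.001, 0.627, 0.779, 0.001]
contact_force: [-1.8, -1.7, 5.2]
gripper_width: 0.0541
finger_force: 44.4
```

arm_command([
  {"x":0,"y":0,"z":0,"rx":0,"ry":0,"rz":0,"claw":0.25},
  {"x":0,"y":0,"z":0,"rx":0,"ry":0,"rz":0,"claw":0.18},
  {"x":0,"y":0,"z":0,"rx":0,"ry":0,"rz":0,"claw":0.18},
  {"x":0,"y":0,"z":0.5,"rx":0,"ry":0,"rz":0,"claw":0.18},
  {"x":0,"y":0,"z":1.4,"rx":0,"ry":0,"rz":0,"claw":0.18},
  {"x":0,"y":0,"z":2.4,"rx":0,"ry":0,"rz":0,"claw":0.18},
  {"x":0,"y":0,"z":2.4,"rx":0,"ry":0,"rz":0,"claw":0.18},
])

```text
time_s: 16.2
eef_pos: [0.6114, 0.2485, 0.4109]
ee_rot: [0.002, 0.627, 0.779, 0.004]
contact_force: [0.4, 0.8, -1.2]
gripper_width: 0.0703
finger_force: 0.0
```

```bash
python3 look.py d canister spice_jar flat_box carton button_top lever_bar
```

```text
canister 0.57 0.094 [ 607.2 -214.6] [30.1 28.6] 4.5 tray xy [-104.8 -413.7]
spice_jar 0.83 0.107 [640.1 129.7] [40.9 42.8] 87.2 tray xy [  3. -85.]
flat_box 0.96 0.117 [599.9 297.3] [61.9 39.6] 14.4 tray xy [ 0.6 87.3]
carton 0.64 0.132 [611.2 247.1] [55.9 46.1] 11.6 tray xy [ 0.6 35.8]
lever_bar 0.65 0.174 [ 528.  -234.1] [12.6 74.8] 17.4 tray xy [-186.4 -415.3]
{'time_s': np.float64(16.55), 'eef_pos': array([0.611, 0.248, 0.403]), 'ee_rot': array([-0.001,  0.627,  0.779, -0.001]), 'contact_force': array([ 0.44 ,  0.194, -0.046])}
```

arm_command([
  {"x":0,"y":-0.7,"z":0,"rx":0,"ry":0,"rz":0,"claw":1},
  {"x":0,"y":-1.5,"z":0,"rx":0,"ry":0,"rz":0,"claw":1},
  {"x":0,"y":-2.3,"z":0,"rx":0,"ry":0,"rz":0,"claw":1},
  {"x":0,"y":-3.1,"z":0,"rx":0,"ry":0,"rz":0,"claw":1},
  {"x":0,"y":-3.9,"z":0,"rx":0,"ry":0,"rz":0,"claw":1},
  {"x":0,"y":-4.7,"z":0,"rx":0,"ry":0,"rz":0,"claw":1},
  {"x":0,"y":-5.5,"z":0,"rx":0,"ry":0,"rz":0,"claw":1},
  {"x":0,"y":-6.3,"z":0,"rx":0,"ry":0,"rz":0,"claw":1},
  {"x":0,"y":-7.0,"z":0,"rx":0,"ry":0,"rz":0,"claw":1},
  {"x":-0.05,"y":-7.73,"z":0,"rx":0,"ry":0,"rz":0,"claw":1},
  {"x":-0.05,"y":-7.73,"z":0,"rx":0,"ry":0,"rz":0,"claw":1},
  {"x":-0.05,"y":-7.73,"z":0,"rx":0,"ry":0,"rz":0,"claw":1},
])

```text
time_s: 18.05
eef_pos: [0.6079, -0.2153, 0.404]
ee_rot: [-0.001, 0.627, 0.779, -0.0]
contact_force: [-0.5, 0.5, -0.2]
gripper_width: 0.0001
finger_force: 0.0
```

arm_command([
  {"x":0,"y":0,"z":-0.7,"rx":0,"ry":0,"rz":0,"claw":1},
  {"x":0,"y":0,"z":-1.4,"rx":0,"ry":0,"rz":0,"claw":1},
  {"x":0,"y":0,"z":-2.0,"rx":0,"ry":0,"rz":0,"claw":1},
  {"x":0,"y":0,"z":-2.2,"rx":0,"ry":0,"rz":0,"claw":1},
  {"x":0,"y":0,"z":-2.3,"rx":0,"ry":0,"rz":0,"claw":1},
  {"x":0,"y":0,"z":-2.35,"rx":0,"ry":0,"rz":0,"claw":1},
  {"x":0,"y":0,"z":-2.4,"rx":0,"ry":0,"rz":0,"claw":1},
  {"x":0,"y":0,"z":-2.4,"rx":0,"ry":0,"rz":0,"claw":1},
])

```text
time_s: 19.05
eef_pos: [0.6084, -0.2154, 0.2622]
ee_rot: [0.001, 0.627, 0.779, 0.001]
contact_force: [0.7, 2.5, 2.3]
gripper_width: -0.0001
finger_force: 1.4
```

```bash
python3 look.py e lever_bar carton canister
```

```text
lever_bar 0.56 0.176 [ 488.7 -237.7] [14.4 65. ] 10.3 tray xy [-225.5 -410.2]
carton 0.78 0.132 [611.4 247.5] [56.6 45.4] 11.5 tray xy [ 0.9 36.2]
canister 0.64 0.132 [625.  186.6] [51.7 47.7] 67.3 tray xy [  0.8 -26.2]
{'time_s': np.float64(19.25), 'eef_pos': array([ 0.608, -0.215,  0.262]), 'ee_rot': array([0.001, 0.627, 0.779, 0.001]), 'contact_force': array([1.742, 1.202, 3.449])}
```

View pics/e.png

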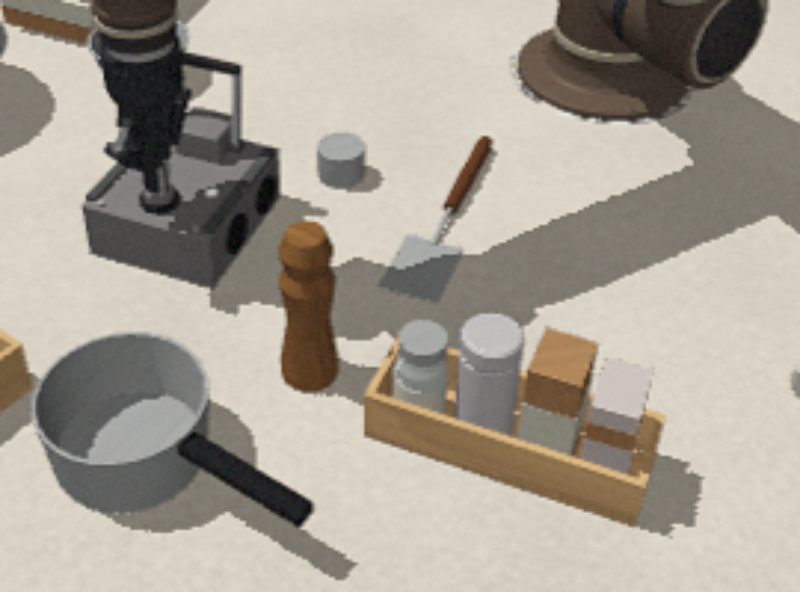

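The goods are packed in a row in the tray, and the lever has started to tip forward. I'll hold the button in a bit longer.

arm_command([
  {"x":0,"y":0,"z":-0.04,"rx":0,"ry":0,"rz":0,"claw":1},
  {"x":0,"y":0,"z":-0.04,"rx":0,"ry":0,"rz":0,"claw":1},
  {"x":0,"y":0,"z":-0.04,"rx":0,"ry":0,"rz":0,"claw":1},
  {"x":0,"y":0,"z":-0.04,"rx":0,"ry":0,"rz":0,"claw":1},
  {"x":0,"y":0,"z":-0.04,"rx":0,"ry":0,"rz":0,"claw":1},
  {"x":0,"y":0,"z":-0.04,"rx":0,"ry":0,"rz":0,"claw":1},
])

```text
time_s: 20.0
eef_pos: [0.6084, -0.2155, 0.2594]
ee_rot: [0.001, 0.627, 0.779, 0.001]
contact_force: [0.4, 2.3, 8.0]
gripper_width: 0.0001
finger_force: 4.0
```

```bash
python3 look.py f lever_bar power_box; python3 - <<'E'
from h import *
p=robot.read_camera("top")
for d in robot.regions_of("lever_bar",p)[:2]:
    W=pts(p,d["mask"]); print(d["score"],np.percentile(W[:,2],90),rect(W))
W=pts(p); c,s=np.cos(.24),np.sin(.24); r=W[:,:2]-[.5585,-.227]; bx=r@[c,s]; by=r@[-s,c]
m=(bx<-.095)&(bx>-.19)&(abs(by)<.06)&(W[:,2]>.05)
print(m.sum(),bx[m].min(),by[m].min(),by[m].max(),W[m,2].max(),rect(W[m]))
E
```

```text
lever_bar 0.57 0.087 [ 462.3 -248.7] [101.7  77.3] 15.8 tray xy [-253.7 -415.1]
power_box 0.56 0.102 [ 542.  -215.3] [144.9  65.6] 22.5 tray xy [-168.6 -400. ]
{'time_s': np.float64(20.15), 'eef_pos': array([ 0.608, -0.216,  0.259]), 'ee_rot': array([0.001, 0.627, 0.779, 0.001]), 'contact_force': array([0.377, 2.228, 8.428])}
121 -0.15226011759194993 -0.04335569739595162 0.05996597778117376 0.6083025869009446 (array([ 436.1, -248.5]), array([ 56.6, 103.4]), 14.0)
```

arm_command([
  {"x":0,"y":0,"z":0.5,"rx":0,"ry":0,"rz":0,"claw":1},
  {"x":0,"y":0,"z":1.2,"rx":0,"ry":0,"rz":0,"claw":0.53},
  {"x":-0.3,"y":-0.1,"z":1.7,"rx":0,"ry":0,"rz":0.25,"claw":0.53},
  {"x":-1.0,"y":-0.3,"z":2,"rx":0,"ry":0,"rz":0.25,"claw":0.53},
  {"x":-1.8,"y":-0.5,"z":2,"rx":0,"ry":0,"rz":0.25,"claw":0.53},
  {"x":-2.6,"y":-0.7,"z":1.8,"rx":0,"ry":0,"rz":0.25,"claw":0.53},
  {"x":-3.17,"y":-0.77,"z":1.3,"rx":0,"ry":0,"rz":0.25,"claw":0.53},
  {"x":-3.17,"y":-0.77,"z":1.0,"rx":0,"ry":0,"rz":0.25,"claw":0.53},
  {"x":-3.17,"y":-0.77,"z":1.0,"rx":0,"ry":0,"rz":0.25,"claw":0.53},
  {"x":-3.17,"y":-0.77,"z":1.0,"rx":0,"ry":0,"rz":0.25,"claw":0.53},
], newtons=25)

```text
time_s: 21.5
eef_pos: [0.4182, -0.2619, 0.3188]
ee_rot: [0.0, 0.617, 0.787, -0.0]
contact_force: [-0.2, -0.2, -0.5]
gripper_width: 0.0404
finger_force: 0.0
```

```bash
python3 look.py g low_tin; python3 - <<'E'
from h import *
for cn in("scene","top"):
    p=robot.read_camera(cn); W=pts(p); c,s=np.cos(.24),np.sin(.24); r=W[:,:2]-[.5585,-.227]; bx=r@[c,s]; by=r@[-s,c]
    m=(bx<-.12)&(bx>-.19)&(abs(by)<.06)&(W[:,2]>.06)&(W[:,2]<.1)
    print(m.sum(),bx[m].min(),bx[m].max(),by[m].min(),by[m].max(),W[m,2].max(),rect(W[m]))
E
```

```text
low_tin 0.57 0.043 [ 385.8 -146.1] [54.3 51.9] 62.3 tray xy [-305.7 -298.2]
{'time_s': np.float64(21.6), 'eef_pos': array([ 0.418, -0.262,  0.319]), 'ee_rot': array([ 0.001,  0.617,  0.787, -0.   ]), 'contact_force': array([-0.737, -0.331, -0.232])}
108 -0.15297527243558545 -0.12038058671637208 -0.041793770875762526 0.03988144109080244 0.08501680111929155 (array([ 426. , -260.4]), array([32. , 81.8]), 14.2)
10 -0.1360454099655021 -0.12046844774055974 0.031058838712042767 0.03746698636518383 0.0875745626009643 (array([ 425.9, -224.1]), array([15.5,  6.2]), 17.6)
```

View pics/g.png

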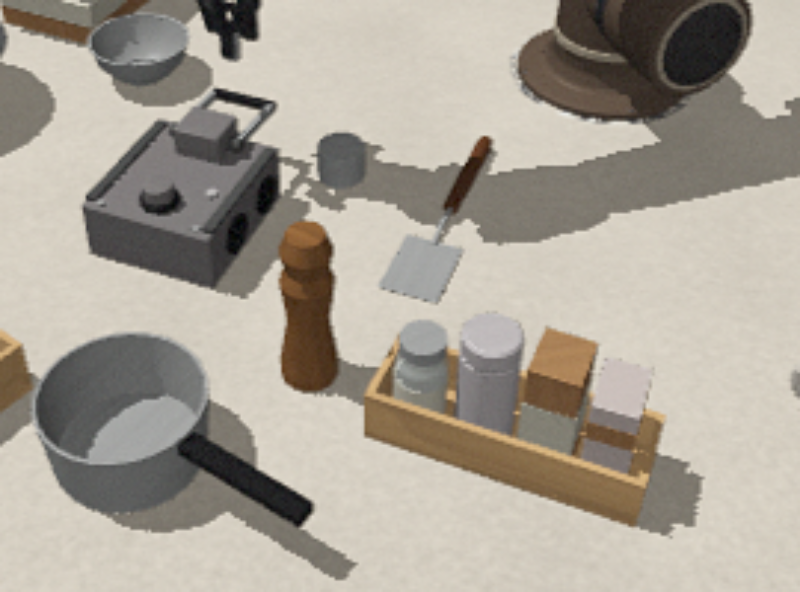

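The lever lies fully dropped at about (240, 100) px, and the gripper is above its bar. Now I'll lower and grip it.

arm_command([
  {"x":0,"y":0,"z":-0.6,"rx":0,"ry":0,"rz":0,"claw":0.53},
  {"x":0,"y":0,"z":-1.1,"rx":0,"ry":0,"rz":0,"claw":0.53},
  {"x":0,"y":0,"z":-1.4,"rx":0,"ry":0,"rz":0,"claw":0.53},
  {"x":0,"y":0,"z":-1.47,"rx":0,"ry":0,"rz":0,"claw":0.53},
  {"x":0,"y":0,"z":-1.47,"rx":0,"ry":0,"rz":0,"claw":0.53},
  {"x":0,"y":0,"z":-1.47,"rx":0,"ry":0,"rz":0,"claw":1},
  {"x":0,"y":0,"z":-1.47,"rx":0,"ry":0,"rz":0,"claw":1},
  {"x":0,"y":0,"z":-1.47,"rx":0,"ry":0,"rz":0,"claw":1},
  {"x":0,"y":0,"z":-1.47,"rx":0,"ry":0,"rz":0,"claw":1},
])

```text
time_s: 22.82
eef_pos: [0.4164, -0.2622, 0.2311]
ee_rot: [-0.0, 0.617, 0.787, -0.002]
contact_force: [-9.6, -2.9, 7.4]
gripper_width: 0.0131
finger_force: 24.8
```

```bash
python3 -c "
import numpy as np
for t in [1.9,1.75,1.6,1.4,1.2,1,.8,.6,.4,.2,.1,.05]:
    f=lambda t:(-55-90*np.sin(t-.26),82+90*np.cos(t-.26)); a=f(1.9);b=f(t);d=b[0]-a[0];print(t,np.round([d*np.cos(.24)/60,d*np.sin(.24)/60,(b[1]-a[1])/60],2))"
```

```text
1.9 [0. 0. 0.]
1.75 [0.   0.   0.22]
1.6 [0.04 0.01 0.45]
1.4 [0.13 0.03 0.73]
1.2 [0.28 0.07 0.99]
1 [0.47 0.12 1.21]
0.8 [0.7  0.17 1.39]
0.6 [0.97 0.24 1.52]
0.4 [1.25 0.31 1.59]
0.2 [1.54 0.38 1.6 ]
0.1 [1.69 0.41 1.58]
0.05 [1.76 0.43 1.57]
```

arm_command([
  {"x":-0.02,"y":0,"z":0.22,"rx":0,"ry":0,"rz":0,"claw":1},
  {"x":0.02,"y":0,"z":0.45,"rx":0,"ry":0,"rz":0,"claw":1},
  {"x":0.1,"y":0.03,"z":0.73,"rx":0,"ry":0,"rz":0,"claw":1},
  {"x":0.25,"y":0.07,"z":0.99,"rx":0,"ry":0,"rz":0,"claw":1},
  {"x":0.44,"y":0.12,"z":1.21,"rx":0,"ry":0,"rz":0,"claw":1},
  {"x":0.44,"y":0.12,"z":1.21,"rx":0,"ry":0,"rz":0,"claw":1},
])

```text
time_s: 23.58
eef_pos: [0.4421, -0.2554, 0.3061]
ee_rot: [0.0, 0.618, 0.787, -0.004]
contact_force: [-20.8, -7.0, 20.7]
gripper_width: 0.0129
finger_force: 25.7
```

arm_command([
  {"x":0.2,"y":0.05,"z":0.24,"rx":0,"ry":0,"rz":0,"claw":1},
  {"x":0.48,"y":0.12,"z":0.37,"rx":0,"ry":0,"rz":0,"claw":1},
  {"x":0.77,"y":0.19,"z":0.44,"rx":0,"ry":0,"rz":0,"claw":1},
  {"x":1.07,"y":0.26,"z":0.45,"rx":0,"ry":0,"rz":0,"claw":1},
  {"x":1.23,"y":0.29,"z":0.43,"rx":0,"ry":0,"rz":0,"claw":1},
  {"x":1.3,"y":0.31,"z":0.42,"rx":0,"ry":0,"rz":0,"claw":1},
  {"x":1.3,"y":0.31,"z":0.42,"rx":0,"ry":0,"rz":0,"claw":1},
])

```text
time_s: 24.45
eef_pos: [0.5229, -0.2359, 0.3282]
ee_rot: [0.001, 0.617, 0.787, 0.0]
contact_force: [1.0, -2.7, 4.8]
gripper_width: 0.0125
finger_force: 27.4
```

arm_command([
  {"x":0,"y":0,"z":0,"rx":0,"ry":0,"rz":0,"claw":0.7},
  {"x":0,"y":0,"z":0,"rx":0,"ry":0,"rz":0,"claw":0.5},
  {"x":0,"y":0,"z":0,"rx":0,"ry":0,"rz":0,"claw":0.5},
  {"x":0,"y":0,"z":0,"rx":0,"ry":0,"rz":0,"claw":0.5},
  {"x":0,"y":0,"z":0.3,"rx":0,"ry":0,"rz":0,"claw":0.5},
  {"x":0,"y":0,"z":0.8,"rx":0,"ry":0,"rz":0,"claw":0.5},
  {"x":0,"y":0,"z":1.6,"rx":0,"ry":0,"rz":0,"claw":0.5},
  {"x":0,"y":0,"z":2,"rx":0,"ry":0,"rz":0,"claw":0.5},
  {"x":0,"y":0,"z":2,"rx":0,"ry":0,"rz":0,"claw":0.5},
  {"x":0,"y":0,"z":2,"rx":0,"ry":0,"rz":0,"claw":0.5},
])

```text
time_s: 25.7
eef_pos: [0.5222, -0.2359, 0.4467]
ee_rot: [-0.001, 0.617, 0.787, -0.0]
contact_force: [-0.5, 0.3, -1.0]
gripper_width: 0.0424
finger_force: 0.0
```

```bash
python3 look.py i lever_bar button_top canister carton spice_jar flat_box low_tin pepper_mill
```

```text
canister 0.81 0.132 [623.7 187.4] [50.7 50.2] 31.8 tray xy [ -0.3 -25.1]
carton 0.82 0.132 [611.7 247.4] [57.3 45.7] 11.7 tray xy [ 1.2 36. ]
spice_jar 0.78 0.107 [641.1 130. ] [40.9 40.9] 72.0 tray xy [  4. -85.]
flat_box 0.7 0.117 [599.9 297.4] [60.9 39.5] 14.4 tray xy [ 0.6 87.4]
low_tin 0.55 0.043 [ 385.5 -145.9] [55.  54.6] 57.9 tray xy [-306.  -297.9]
pepper_mill 0.73 0.175 [653.2  13.8] [36.9 40.2] 83.2 tray xy [  -9.7 -201. ]
{'time_s': np.float64(26.15), 'eef_pos': array([ 0.522, -0.236,  0.448]), 'ee_rot': array([-0.   ,  0.617,  0.787, -0.   ]), 'contact_force': array([-0.181, -0.254, -0.751])}
```

View pics/i.png

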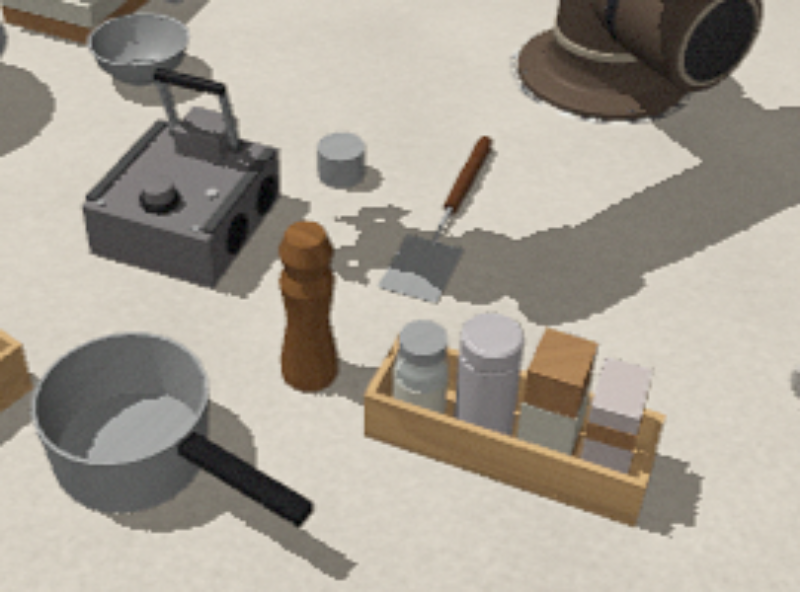

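The lever is up at the same pixels as before the test (155–225, 75–90 px). The button is out and all four goods stand upright in the tray. I'll hand the job in.

```bash
python3 -c "
from bench import robot
print(robot.job_done())"
```

```text
the job is handed in; nothing more can be done
None
```

I packed the canister and carton upright in the tray, pressed the test button until the lever dropped fully, lifted the lever until it stayed up, and handed the job in at about 26 s; no verdict was returned.

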